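# Change the batch on the porcelain drying table

### The arm

A 6-joint arm with a two-finger parallel gripper is mounted at the origin on the work surface. World frame = base frame: x ahead of the robot, y to its left, z up, the work surface at z = 0. Lengths are in m, angles in rad, forces in N, time in s.
With the tool pointing down it reaches from about 0.35 to 0.775 m from the base axis. Payload 7.3 kg.
Tool frame: the origin (TCP) lies at the very end of the fingers, on their centre line; the grasp point (between the pads) lies 19 mm behind it; z points along the fingers, y is the line along which they close (so a half turn about z gives the same grasp; the last joint's range is limited). The gripper opens to 92 mm and grips with 3 to 60 N. Pads are 19 mm wide; open, the fingers measure 130 mm over their backs; the gripper's body (75 mm by 190 mm) begins 47 mm behind the grasp point.
Start: joints at [1.156, 0.342, 1.524, -0, 1.275, -0.146], TCP at [0.139, 0.506, 0.227] pointing down, gripper open.
Joint ranges: [-2.53, 2.53], [-0.77, 2.02], [0.04, 2.7], [-1, 4.14], [0.28, 2.66], [-3.11, 3.11]. Speed limits (rad/s): [2.57, 2.57, 3.14, 3.14, 3.14, 3.14].

### API

Orientations are given as [roll, pitch, yaw] about the fixed x, y, z axes, in that order (R = Rz(yaw) Ry(pitch) Rx(roll)).
In Python, from cell import robot gives the robot as it stands.
- The arm moves only by the tool apply_moves, never from a script. Its argument "motion" is text: rows parted by semicolons, each of 7 numbers parted by spaces: the opening in per cent of the stroke, from 0 (shut) to 100 (fully open), then the shift along the tool's x, y, z in cm, then the turn, a rotation vector about the tool's x, y, z in rad. A call has 1 to 20 rows; each row shifts and turns the commanded pose from where the row before left it, along the tool's axes as they then stand; what a row does not reach is not made up. A row lasts 1/8 s, in which the tool goes at most 62.5 mm and 10.7 degrees, less where a joint would pass 70% of its speed; a pose out of reach is approached as far as the arm can. A call with a gripper value outside its range is refused whole. The fingers move at their own pace and stop on an object; "force" is the grip in N (left out, the last holds). Time passes only in rows, so rows that do not move let the fingers close. It gives the time, the measured TCP pose, the force, the opening and the grip force at its end, in the units of the state.
- robot.observe(): the state, without advancing time (a new reading comes with each control period).
- robot.read_camera(name): name is "scene" or "top" or "wrist"; returns a dict with "img" (480x640x3 uint8, red, green, blue), "fovy" (degrees; the focal length in pixels is half the picture's height over the tangent of half this angle, whatever the lens; pixels are square), "cx", "cy" (the principal point, pixels), "R" (3x3) and "t" (3): a world point X has camera coordinates R X + t; the wrist camera has in their place "hand_eye" (4x4, takes a point from camera to tool coordinates, whose origin is the TCP and whose axes are the flange's). Camera axes: x right, y down, z forward; pixel columns grow to the right and rows downward; lengths in m; the calibration is good to about 2 mm. The wrist camera is an equidistant fisheye: a pixel r from the principal point sees the ray r / f radians off the axis. A picture is of the moment at which its call begins: read the wrist's pose just before it. There is no depth.
- robot.hand_in(): hands the job in; it is judged then, once.
Trained networks look in a picture, given as the dict that the camera call returned (one of the last four; its "shot" number tells which), for a name from the list of things; names that differ only in an ending like _2 or _b are one class to them, and where a whole thing is asked for, a point or a joint stands for the part that bears it (a point fixed in the world has none). Each returns a list of dicts, best first, with "score" (0 to 1); they miss things now and then, are a little off and sometimes report something else, mostly with a low value. They report only what shows in the picture. A call takes as long as a camera call. They do not tell look-alikes from the thing itself.
- robot.search_frame(target, picture): "centre" ([x, y, z] in m, in world coordinates, good to about 4 mm: the middle of the surface that is visible of it).
- robot.trace(target, picture): "pixels" (480x640 bool, what is visible of it).
The state is a dict: "time": time; "qpos": joint angles; "qvel": joint speeds; "joint_efforts": joint torques, N m; "tool_pos": TCP position; "tool_rot": TCP orientation; "contact_force": force on the tool from outside, world axes, zero at the start; "torque": the same for the moment, N m; "opening": finger opening in m; "grip_force": force on a finger pad.
Only numpy, scipy, OpenCV 4.12 (cv2) and the standard library are available. Lean on these libraries where they do the work, as an engineer would, in place of code of your own. Each camera call takes 0.05 s, during which the arm holds its last target. There are 200 camera calls.

### The job

The drying table on the porcelain painter's bench is still blowing on a batch of vases that are dry. Switch it off first with its rocker; then, with it off, stand every vase on the empty ware board and every freshly painted cup from the other board on the drying table's slotted top, the cups not touching one another, and last switch it on again. Set all the porcelain down upright and gently, fully on its board or on the slotted top, and leave the other things on the bench where they are.

Things in the scene. Friction and masses are not known exactly. Their poses are not given: they have to be found in the camera images.
- dryer: the drying table: a fixed, low sheet-steel blower box 300 (its x) x 260 (its y) x 50 mm high. Origin: centre of its underside, on the bench. Its x axis points from the switch panel along the near edge towards the slotted top. Its place and yaw vary
- dryer_top (a point): centre of the flat slotted top of the drying table, on its surface 50 mm above the bench; axes as the drying table. The slotted top reaches 120 mm either way along x and 130 mm along y; the flat grey switch panel, 60 mm deep, lies beyond its -x edge
- switch (a point): pivot of the rocker switch in the middle of the switch panel, 56 mm above the bench; axes as the drying table. Black rocker, 50 mm long (y), 30 mm wide (x); its top is 14 mm above the pivot when level, and tilted each half is about 3 mm higher or lower at its middle. Two white ribs mark its ON end, the -y end (on the robot's right). The panel around lies 6 mm below the pivot
- rocker (a joint): angle of the rocker, rad: +0.2 is ON (its -y end pressed down, its +y end up), -0.2 is OFF (its +y end down, its -y end up). It is over-centre: pressed down on the raised end with about 3 to 5 N it snaps over and stays. It starts ON
- board_empty: the empty ware board, for the dry vases: a fixed flat wooden board 320 (its x) x 140 (its y) x 18 mm thick. Origin: centre of its underside, on the bench. On one side of the drying table or the other
- board_cups: the ware board that carries the freshly painted cups at the start; same size and make as the empty one, on the other side of the drying table
- vase1: a white and blue porcelain vase, dry, 85 mm tall, about 0.26 kg: foot 62 mm across, belly 68 mm across at 18 to 30 mm up, straight neck 36 to 38 mm across from 55 to 77 mm up, lip 44 mm (grip it from outside). Origin: centre of its foot; z up along its axis. Starts standing on the slotted top. Two or three of the three vases are present
- vase2: a white and blue porcelain vase, dry, 85 mm tall, about 0.26 kg: foot 62 mm across, belly 68 mm across at 18 to 30 mm up, straight neck 36 to 38 mm across from 55 to 77 mm up, lip 44 mm (grip it from outside). Origin: centre of its foot; z up along its axis. Starts standing on the slotted top. Two or three of the three vases are present
- vase3: a white and blue porcelain vase, dry, 85 mm tall, about 0.26 kg: foot 62 mm across, belly 68 mm across at 18 to 30 mm up, straight neck 36 to 38 mm across from 55 to 77 mm up, lip 44 mm (grip it from outside). Origin: centre of its foot; z up along its axis. Starts standing on the slotted top. Two or three of the three vases are present
- cup1: a white and blue porcelain cup, a straight tumbler open at the top, 70 mm tall, 62 mm across outside, foot 58 mm, wall 4 mm, about 0.18 kg. Origin: centre of its foot; z up along its axis. Starts standing on the cups' board. Two or three of the three cups are present
- cup2: a white and blue porcelain cup, a straight tumbler open at the top, 70 mm tall, 62 mm across outside, foot 58 mm, wall 4 mm, about 0.18 kg. Origin: centre of its foot; z up along its axis. Starts standing on the cups' board. Two or three of the three cups are present
- cup3: a white and blue porcelain cup, a straight tumbler open at the top, 70 mm tall, 62 mm across outside, foot 58 mm, wall 4 mm, about 0.18 kg. Origin: centre of its foot; z up along its axis. Starts standing on the cups' board. Two or three of the three cups are present
- paint_bowl: bystander: open bowl of blue paint, 92 mm across, 52 mm high, on the bench in front of the drying table
- water_pot: bystander: green glass water pot, 72 mm across, 70 mm high, on the bench in front of the drying table
- lid_mug: bystander: lidded mug, 72 mm across, 115 mm high, behind on one side
- saucers: bystander: stack of saucers, 100 mm across, 43 mm high, behind on one side
Not all that is in view belongs to the job. Leave any yellow look-alike of the vase1 alone.

How it is judged:
On the way, in this order (a step that is already met when the one before it is completed fails the run):
1. the rocker is switched OFF while all the vases are still on the drying table (value of joint rocker below -0.12 rad and x of vase1 in the frame of dryer_top between -0.14 and 0.14 m and y of vase1 in the frame of dryer_top between -0.15 and 0.15 m and x of vase2 in the frame of dryer_top between -0.14 and 0.14 m and y of vase2 in the frame of dryer_top between -0.15 and 0.15 m and x of vase3 in the frame of dryer_top between -0.14 and 0.14 m and y of vase3 in the frame of dryer_top between -0.15 and 0.15 m), for 0.2 s.
2. with the rocker still OFF, every vase stands on the empty ware board and every cup on the slotted top, cups apart, all let go (value of joint rocker below -0.12 rad and x of vase1 in the frame of board_empty between -0.14 and 0.14 m and y of vase1 in the frame of board_empty between -0.05 and 0.05 m and z of vase1 in the frame of board_empty between 0.013 and 0.023 m and angle between each of vase1, vase2, vase3, cup1, cup2, cup3's own z axis and vertical below 0.1 rad and linear speed of each of vase1, vase2, vase3, cup1, cup2, cup3 below 0.03 m/s and x of vase2 in the frame of board_empty between -0.14 and 0.14 m and y of vase2 in the frame of board_empty between -0.05 and 0.05 m and z of vase2 in the frame of board_empty between 0.013 and 0.023 m and x of vase3 in the frame of board_empty between -0.14 and 0.14 m and y of vase3 in the frame of board_empty between -0.05 and 0.05 m and z of vase3 in the frame of board_empty between 0.013 and 0.023 m and x of cup1 in the frame of dryer_top between -0.1 and 0.1 m and y of cup1 in the frame of dryer_top between -0.105 and 0.105 m and z of cup1 in the frame of dryer_top between -0.005 and 0.005 m and x of cup2 in the frame of dryer_top between -0.1 and 0.1 m and y of cup2 in the frame of dryer_top between -0.105 and 0.105 m and z of cup2 in the frame of dryer_top between -0.005 and 0.005 m and x of cup3 in the frame of dryer_top between -0.1 and 0.1 m and y of cup3 in the frame of dryer_top between -0.105 and 0.105 m and z of cup3 in the frame of dryer_top between -0.005 and 0.005 m and horizontal distance between cup1 and cup2 above 0.064 m and horizontal distance between each of cup1, cup2 and cup3 above 0.064 m and contact force between the fingers and vase1 below 0.2 N and contact force between the fingers and vase2 below 0.2 N and contact force between the fingers and vase3 below 0.2 N and contact force between the fingers and cup1 below 0.2 N and contact force between the fingers and cup2 below 0.2 N and contact force between the fingers and cup3 below 0.2 N), for 0.2 s.
3. the rocker is switched ON again (value of joint rocker above 0.12 rad), for 0.2 s.
At the end, for the whole second after the job is handed in: Rocker above 0.12 rad (ON). Every vase on the formerly empty board, centre 20 mm inside its edges; every cup on the slotted top, centre 20 mm (x) and 25 mm (y) inside its edges, cups' centres over 64 mm apart. All upright within 0.1 rad, feet on the surface within 5 mm, at rest, let go (value of joint rocker above 0.12 rad and x of vase1 in the frame of board_empty between -0.14 and 0.14 m and y of vase1 in the frame of board_empty between -0.05 and 0.05 m and z of vase1 in the frame of board_empty between 0.013 and 0.023 m and angle between each of vase1, vase2, vase3, cup1, cup2, cup3's own z axis and vertical below 0.1 rad and linear speed of each of vase1, vase2, vase3, cup1, cup2, cup3 below 0.03 m/s and x of vase2 in the frame of board_empty between -0.14 and 0.14 m and y of vase2 in the frame of board_empty between -0.05 and 0.05 m and z of vase2 in the frame of board_empty between 0.013 and 0.023 m and x of vase3 in the frame of board_empty between -0.14 and 0.14 m and y of vase3 in the frame of board_empty between -0.05 and 0.05 m and z of vase3 in the frame of board_empty between 0.013 and 0.023 m and x of cup1 in the frame of dryer_top between -0.1 and 0.1 m and y of cup1 in the frame of dryer_top between -0.105 and 0.105 m and z of cup1 in the frame of dryer_top between -0.005 and 0.005 m and x of cup2 in the frame of dryer_top between -0.1 and 0.1 m and y of cup2 in the frame of dryer_top between -0.105 and 0.105 m and z of cup2 in the frame of dryer_top between -0.005 and 0.005 m and x of cup3 in the frame of dryer_top between -0.1 and 0.1 m and y of cup3 in the frame of dryer_top between -0.105 and 0.105 m and z of cup3 in the frame of dryer_top between -0.005 and 0.005 m and horizontal distance between cup1 and cup2 above 0.064 m and horizontal distance between each of cup1, cup2 and cup3 above 0.064 m and contact force between the fingers and vase1 below 0.2 N and contact force between the fingers and vase2 below 0.2 N and contact force between the fingers and vase3 below 0.2 N and contact force between the fingers and cup1 below 0.2 N and contact force between the fingers and cup2 below 0.2 N and contact force between the fingers and cup3 below 0.2 N); the robot touches nothing.
It fails at once if a piece of porcelain is let go more than 20 mm above the surface it is meant for ((x of vase1 in the frame of board_empty between -0.16 and 0.16 m and y of vase1 in the frame of board_empty between -0.07 and 0.07 m and z of vase1 in the frame of board_empty above 0.038 m and angle between vase1's own z axis and vertical below 0.3 rad and contact force between the fingers and vase1 below 0.02 N) or (x of vase2 in the frame of board_empty between -0.16 and 0.16 m and y of vase2 in the frame of board_empty between -0.07 and 0.07 m and z of vase2 in the frame of board_empty above 0.038 m and angle between vase2's own z axis and vertical below 0.3 rad and contact force between the fingers and vase2 below 0.02 N) or (x of vase3 in the frame of board_empty between -0.16 and 0.16 m and y of vase3 in the frame of board_empty between -0.07 and 0.07 m and z of vase3 in the frame of board_empty above 0.038 m and angle between vase3's own z axis and vertical below 0.3 rad and contact force between the fingers and vase3 below 0.02 N) or (x of cup1 in the frame of dryer_top between -0.12 and 0.12 m and y of cup1 in the frame of dryer_top between -0.13 and 0.13 m and z of cup1 in the frame of dryer_top above 0.02 m and angle between cup1's own z axis and vertical below 0.3 rad and contact force between the fingers and cup1 below 0.02 N) or (x of cup2 in the frame of dryer_top between -0.12 and 0.12 m and y of cup2 in the frame of dryer_top between -0.13 and 0.13 m and z of cup2 in the frame of dryer_top above 0.02 m and angle between cup2's own z axis and vertical below 0.3 rad and contact force between the fingers and cup2 below 0.02 N) or (x of cup3 in the frame of dryer_top between -0.12 and 0.12 m and y of cup3 in the frame of dryer_top between -0.13 and 0.13 m and z of cup3 in the frame of dryer_top above 0.02 m and angle between cup3's own z axis and vertical below 0.3 rad and contact force between the fingers and cup3 below 0.02 N)).
It fails at once if another thing on the bench is shoved more than 30 mm from where it stood (distance of any of paint_bowl, water_pot, lid_mug, saucers from where it was at the start of the episode above 0.03 m).
It fails at once if a piece of porcelain is dropped or banged down: more than 80 N against the drying table or a ware board (contact force between any of vase1, vase2, vase3, cup1, cup2, cup3 and dryer above 80 N or contact force between any of vase1, vase2, vase3, cup1, cup2, cup3 and board_empty above 80 N or contact force between any of vase1, vase2, vase3, cup1, cup2, cup3 and board_cups above 80 N).
Of vase1, vase2, vase3 only 2 to 3 are there at a start; the rules pass over those that are not, and their reading is None.
Of cup1, cup2, cup3 only 2 to 3 are there at a start; the rules pass over those that are not, and their reading is None.
At some moment in a run one of vase1, vase2, vase3, cup1, cup2, cup3 may be knocked a few centimetres aside while the robot is not near it.
It also fails if it takes over 210 s, if anything falls off the work surface, if the arm or the gripper's body presses on something with over 40 N, if the wrist force passes 120 N, or if a joint passes its speed limit or range.

## Working session

There is one attempt and no reset: what is moved stays moved. The work goes in short steps, Python scripts to look and compute and a tool call to move; the robot and the scene stay as the last step left them, time stands still between calls to the robot, and variables do not carry over. Pictures are saved under pics/ and viewed, at most 14 in all, crops included, and the job is handed in when it is done.

Besides the shell and the picture viewer there is one more tool, called as a command line: name --argument value ..., lists and objects as JSON in quotes. apply_moves: Moves the arm, as the interface text tells. Its arguments: {"type":"object","properties":{"motion":{"type":"string"},"force":{"type":"number"}},"required":["motion"]}

```bash
mkdir -p pics
cat > look.py <<'E'
import cv2,numpy as np
from cell import robot
NAMES=["dryer","switch","board_empty","board_cups","vase1","cup1","paint_bowl","water_pot","lid_mug","saucers"]
def shot(cam,fn=None):
    p=robot.read_camera(cam)
    if fn: cv2.imwrite("pics/"+fn,cv2.cvtColor(p["img"],cv2.COLOR_RGB2BGR))
    return p
def find(p,names=NAMES,th=0.3):
    for n in names:
        for d in robot.search_frame(n,p):
            if d["score"]>th: print(n,round(d["score"],2),np.round(d["centre"],3))
def proj(p,X):
    c=np.asarray(p["R"])@np.asarray(X,float)+np.asarray(p["t"]); f=240/np.tan(np.radians(p["fovy"])/2)
    return np.array([p["cx"]+f*c[0]/c[2],p["cy"]+f*c[1]/c[2]])
def unproj(p,uv,z):
    R=np.asarray(p["R"]);t=np.asarray(p["t"]); f=240/np.tan(np.radians(p["fovy"])/2)
    d=R.T@np.array([(uv[0]-p["cx"])/f,(uv[1]-p["cy"])/f,1]); o=-R.T@t
    return o+d*(z-o[2])/d[2]
E
python3 - <<'E'
from look import *
o=robot.observe(); print({k:np.round(v,3) for k,v in o.items()})
for c in("top","scene"):
    p=shot(c,c+"0.png"); print(c,p["fovy"],p["cx"],p["cy"],np.round(p["R"],3).tolist(),np.round(p["t"],3)); find(p)
E
```

```text
{'time': np.float64(0.0), 'qpos': array([ 1.156,  0.343,  1.525, -0.   ,  1.275, -0.146]), 'qvel': array([-0.001, -0.   , -0.001, -0.001, -0.   , -0.   ]), 'joint_efforts': array([  0.   , -43.124, -24.422,   0.072,   0.056,  -0.   ]), 'tool_pos': array([0.139, 0.506, 0.226]), 'tool_rot': array([-3.14 , -0.   ,  2.873]), 'contact_force': array([-0.243,  0.431,  0.029]), 'torque': array([-0.004,  0.025,  0.039]), 'grip_force': np.float64(0.0), 'opening': np.float64(0.092)}
top 55.46580061683391 330.0927147548095 240.68289008424827 [[0.12, -0.993, 0.002], [-0.973, -0.118, -0.199], [0.197, 0.022, -0.98]] [-0.04   0.5    0.882]
dryer 0.87 [0.556 0.013 0.054]
dryer 0.69 [ 0.464 -0.316  0.018]
dryer 0.31 [ 0.742 -0.272  0.036]
switch 0.63 [0.557 0.014 0.048]
board_empty 0.64 [0.475 0.334 0.023]
board_empty 0.6 [0.468 0.004 0.07 ]
board_empty 0.43 [0.668 0.012 0.103]
board_cups 0.88 [ 0.464 -0.317  0.018]
board_cups 0.61 [0.727 0.258 0.098]
vase1 0.86 [0.671 0.01  0.1  ]
vase1 0.82 [0.254 0.257 0.052]
vase1 0.72 [0.564 0.068 0.1  ]
vase1 0.59 [ 0.564 -0.062  0.101]
vase1 0.57 [ 0.262 -0.27   0.05 ]
cup1 0.94 [ 0.514 -0.335  0.058]
cup1 0.61 [ 0.6   -0.352  0.06 ]
paint_bowl 0.92 [ 0.348 -0.169  0.034]
water_pot 0.7 [0.343 0.172 0.008]
lid_mug 0.73 [0.725 0.259 0.093]
saucers 0.75 [ 0.745 -0.272  0.034]
scene 54.20122999766727 313.63444145770364 242.29904253178924 [[-0.541, 0.841, 0.009], [0.648, 0.424, -0.633], [-0.536, -0.336, -0.774]] [ 0.272 -0.264  1.161]
dryer 0.65 [0.629 0.045 0.049]
dryer 0.41 [ 0.749 -0.265  0.036]
board_empty 0.75 [0.516 0.339 0.015]
board_cups 0.79 [ 0.533 -0.301  0.018]
vase1 0.91 [0.268 0.267 0.052]
vase1 0.75 [0.686 0.023 0.098]
vase1 0.73 [0.592 0.079 0.095]
vase1 0.7 [ 0.274 -0.266  0.048]
cup1 0.6 [ 0.605 -0.336  0.067]
cup1 0.57 [ 0.517 -0.318  0.063]
paint_bowl 0.74 [ 0.335 -0.172  0.038]
water_pot 0.67 [0.35  0.166 0.047]
lid_mug 0.7 [0.741 0.263 0.099]
saucers 0.84 [ 0.749 -0.262  0.035]
```

View pics/top0.png

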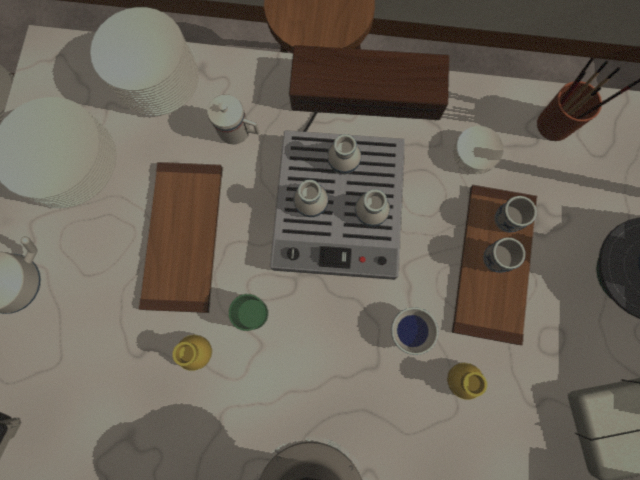

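View pics/scene0.png

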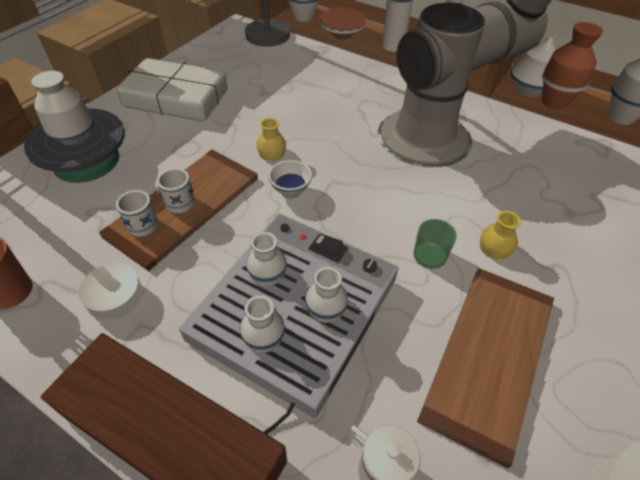

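The top view shows three vases on the dryer, at (346,150), (310,198) and (373,207), with the rocker at (335,257). The empty board is on the left. The cups' board on the right holds two cups at (517,212) and (506,253), and there are two yellow decoys. The scene view agrees. Next I'll refine the poses by fitting silhouettes.

```bash
cat > fit.py <<'E'
from look import *
from scipy.optimize import minimize
VASE=[(0,.031),(.018,.034),(.030,.034),(.055,.0185),(.077,.0185),(.085,.022)]
CUP=[(0,.029),(.01,.031),(.07,.031)]
A=np.linspace(0,2*np.pi,32,endpoint=False)
S=4
def hulls(p,sets):
    m=np.zeros((480,640),np.uint8)
    for P in sets:
        uv=np.array([proj(p,X) for X in P])
        cv2.fillConvexPoly(m,cv2.convexHull(np.round(uv*16).astype(np.int32)),1,shift=4)
    return m>0
def rev(p,prof,x,y,z):
    r=[np.c_[x+q*np.cos(A),y+q*np.sin(A),0*A+z+h] for h,q in prof]
    return hulls(p,[np.r_[a,b] for a,b in zip(r,r[1:])])
def box(p,sx,sy,h,x,y,w):
    c,s=np.cos(w),np.sin(w)
    return hulls(p,[[(x+c*a*sx/2-s*b*sy/2,y+s*a*sx/2+c*b*sy/2,z) for a in(-1,1) for b in(-1,1) for z in(0,h)]])
def iou(a,b,ign=None):
    if ign is not None: a=a&~ign;b=b&~ign
    return (a&b).sum()/max(1,(a|b).sum())
def best(f,x0,step):
    r=minimize(f,x0,method="Nelder-Mead",options=dict(initial_simplex=np.array([x0]+[np.array(x0)+np.eye(len(x0))[i]*step[i] for i in range(len(x0))]),xatol=2e-4,fatol=1e-4))
    return r.x,-r.fun
def pieces(p,name,prof,z,x0s):
    "fit each trace mask of a piece, starting at given xy"
    out=[]
    ms=[d["pixels"] for d in robot.trace(name,p) if d["score"]>.3]
    for x0 in x0s:
        m=max(ms,key=lambda m:iou(m,rev(p,prof,*x0,z)))
        x,s=best(lambda v:-iou(m,rev(p,prof,*v,z)),list(x0),(.008,.008)); out.append((np.round(x,4),round(s,2)))
    return out
E
python3 - <<'E'
from fit import *
V=[(.671,.012),(.566,.07),(.566,-.062)];C=[(.514,-.33),(.60,-.345)]
for c in("top","scene"):
    p=shot(c)
    print(c,"vases",pieces(p,"vase1",VASE,.05,V)); print("cups",pieces(p,"cup1",CUP,.018,C))
    ign=np.zeros((480,640),bool)
    for v in V: ign|=rev(p,VASE,*v,.05)
    for v in C: ign|=rev(p,CUP,*v,.018)
    ign=cv2.dilate(ign.astype(np.uint8),np.ones((7,7)))>0
    for n,sz,x0 in(("dryer",(.3,.26,.05),(.585,.01,-.03)),("board_empty",(.32,.14,.018),(.48,.335,0)),("board_cups",(.32,.14,.018),(.47,-.32,-.1))):
        ms=[d["pixels"] for d in robot.trace(n,p)]
        if not ms: print("no",n); continue
        g=lambda m:-min(-best(lambda v:-iou(m,box(p,*sz,*v),ign),x0,(.01,.01,.05))[1] for _ in[0])
        r=max((best(lambda v:-iou(m,box(p,*sz,*v),ign),x0,(.01,.01,.05)) for m in ms),key=lambda r:r[1])
        print(n,np.round(r[0],4),round(r[1],3))
    for d in robot.trace("switch",p)[:2]:
        ys,xs=np.nonzero(d["pixels"]); print("switch mask",d["score"],xs.mean(),ys.mean(),len(xs),unproj(p,(xs.mean(),ys.mean()),.065))
    if c=="top": print("rocker at px(335,257)",unproj(p,(335,257),.068))
E
```

```text
top vases [(array([0.671, 0.012]), np.float64(0.0)), (array([0.5775, 0.0686]), np.float64(0.92)), (array([ 0.5723, -0.0562]), np.float64(0.94))]
cups [(array([ 0.513, -0.331]), np.float64(0.91)), (array([ 0.5994, -0.3485]), np.float64(0.95))]
dryer [0.5878 0.0117 0.0441] 0.975
board_empty [0.4835 0.3354 0.0694] 0.975
board_cups [ 0.5051 -0.3303 -0.0628] 0.97
switch mask 0.86 338.1111704970604 207.76924104756816 14968 [0.56769194 0.01175067 0.065     ]
rocker at px(335,257) [0.46549247 0.00602855 0.068     ]
scene vases [(array([0.6766, 0.0136]), np.float64(0.96)), (array([0.5764, 0.0705]), np.float64(0.96)), (array([ 0.572 , -0.0554]), np.float64(0.93))]
cups [(array([ 0.5119, -0.3274]), np.float64(0.94)), (array([ 0.6002, -0.3464]), np.float64(0.95))]
dryer [0.5856 0.0124 0.0432] 0.959
board_empty [0.484  0.3379 0.0739] 0.979
board_cups [ 0.5051 -0.3291 -0.0596] 0.981
switch mask 0.66 293.37541662458335 317.03221896778103 19802 [0.6304828 0.0420502 0.065    ]
```

Both views agree. The dryer is at (0.587, 0.012) with yaw 0.044, and the predicted switch position (0.467, 0.007) matches the rocker's pixel. First I square the tool up to yaw π, then move above the raised +y end of the rocker with the fingers shut.

apply_moves --motion "0 0 0 0 0 0 -0.1343; 0 0 0 0 0 0 -0.1343; 0 -2.73 -4.02 0 0 0 0; 0 -2.73 -4.02 0 0 0 0; 0 -2.73 -4.02 0 0 0 0; 0 -2.73 -4.02 0 0 0 0; 0 -2.73 -4.02 0 0 0 0; 0 -2.73 -4.02 0 0 0 0; 0 -2.73 -4.02 0 0 0 0; 0 -2.73 -4.02 0 0 0 0; 0 -2.73 -4.02 0 0 0 0; 0 -2.73 -4.02 0 0 0 0; 0 -2.73 -4.02 0 0 0 0; 0 -2.73 -4.02 0 0 0 0; 0 0 0 0 0 0 0; 0 0 0 0 0 0 0" --force 20

```text
time: 3.8
tool_pos: [0.4664, 0.024, 0.2265]
tool_rot: [3.141, -0.001, 3.141]
contact_force: [0.2, -0.2, 0.9]
opening: 0.0009
grip_force: 0.0
```

apply_moves --motion "0 0 0 4 0 0 0; 0 0 0 4 0 0 0; 0 0 0 4 0 0 0; 0 0 0 2.65 0 0 0; 0 0 0 0.3 0 0 0; 0 0 0 0.3 0 0 0; 0 0 0 0.2 0 0 0; 0 0 0 0.2 0 0 0; 0 0 0 0.2 0 0 0; 0 0 0 0.1 0 0 0; 0 0 0 0 0 0 0"

```text
time: 5.18
tool_pos: [0.4671, 0.0236, 0.0678]
tool_rot: [-3.142, 0.001, 3.141]
contact_force: [-1.0, 1.3, 8.3]
opening: 0.0007
grip_force: 3.7
```

Run:
```python
from look import *
p=shot("scene")
im=cv2.cvtColor(p["img"],cv2.COLOR_RGB2BGR)[200:320,260:420]
cv2.imwrite("pics/press.png",cv2.resize(im,None,fx=4,fy=4,interpolation=cv2.INTER_CUBIC))
```

```text
(no output)
```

View pics/press.png

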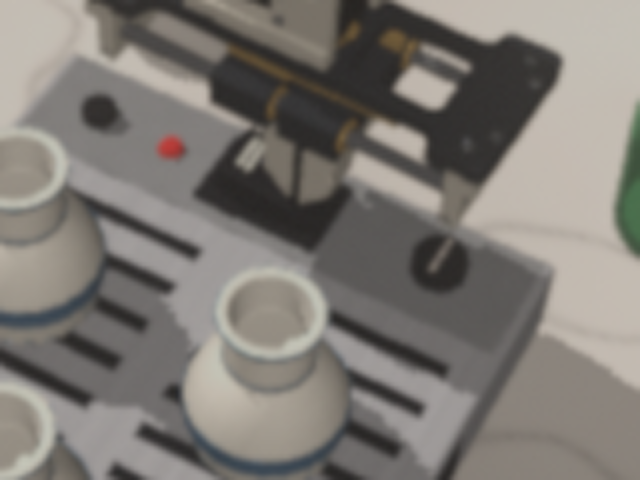

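The closed fingers are on the +y half of the rocker with 8 N. I press 1.5 mm further, lift away and check the tilt.

apply_moves --motion "0 0 0 0.1 0 0 0; 0 0 0 0.05 0 0 0; 0 0 0 0 0 0 0"

```text
time: 5.6
tool_pos: [0.4673, 0.0236, 0.0674]
tool_rot: [-3.141, 0.002, 3.141]
contact_force: [-5.1, 1.5, 19.8]
opening: 0.0003
grip_force: 10.1
```

apply_moves --motion "0 0 0 -2 0 0 0; 50 0 0 -4 0 0 0; 70 0 0 -4 0 0 0; 70 0 0 -4 0 0 0; 70 -4 0 0 0 0 0; 70 0 0 0 0 0 0"

```text
time: 6.35
tool_pos: [0.5085, 0.0234, 0.2057]
tool_rot: [-3.141, 0.001, 3.141]
contact_force: [0.1, 0.0, -0.6]
opening: 0.0459
grip_force: 0.0
```

Run:
```python
from fit import *
p=shot("scene")
im=cv2.cvtColor(p["img"],cv2.COLOR_RGB2BGR); a=cv2.imread("pics/scene0.png")
c=lambda i:cv2.resize(i[220:280,290:370],None,fx=5,fy=5,interpolation=cv2.INTER_CUBIC)
cv2.imwrite("pics/off.png",np.hstack([c(a),c(im)]))
print(pieces(p,"vase1",VASE,.05,[(.6766,.013),(.577,.07),(.572,-.056)]),pieces(p,"cup1",CUP,.018,[(.512,-.329),(.6,-.347)]))
```

```text
[(array([0.6773, 0.0141]), np.float64(0.96)), (array([0.5773, 0.0711]), np.float64(0.96)), (array([ 0.5725, -0.0555]), np.float64(0.95))] [(array([ 0.5118, -0.3292]), np.float64(0.93)), (array([ 0.6002, -0.3466]), np.float64(0.97))]
```

View pics/off.png

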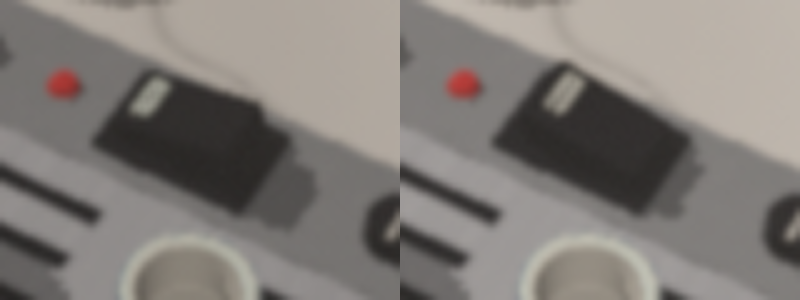

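The ribbed end is now raised, so the rocker is OFF, and no porcelain has moved. Next is the +y vase at (0.577, 0.070), gripped at the neck and lip.

apply_moves --motion "70 -3.42 2.33 0 0 0 0; 70 -3.43 2.33 0 0 0 0; 70 0 0 0 0 0 0; 70 0 0 4 0 0 0; 70 0 0 4 0 0 0; 70 0 0 1.87 0 0 0; 70 0 0 0 0 0 0; 20 0 0 0 0 0 0; 0 0 0 0 0 0 0; 0 0 0 0 0 0 0; 0 0 0 0 0 0 0; 0 0 0 0 0 0 0" --force 20

```text
time: 8.0
tool_pos: [0.5758, 0.0702, 0.108]
tool_rot: [-3.141, 0.002, 3.141]
contact_force: [-1.4, -1.3, 6.7]
opening: 0.0424
grip_force: 20.0
```

apply_moves --motion "0 0 0 -1 0 0 0; 0 0 0 -3 0 0 0; 0 0 0 -4 0 0 0; 0 0 0 -4 0 0 0; 0 -0.1 3.4 0 0 0 0; 0 -0.1 4 0 0 0 0; 0 -0.1 4 0 0 0 0; 0 -0.1 4 0 0 0 0; 0 -0.1 4 0 0 0 0; 0 -0.1 4 0 0 0 0; 0 -0.1 4 0 0 0 0; 0 0 0 0 0 0 0; 0 0 0 4 0 0 0; 0 0 0 4 0 0 0; 0 0 0 4 0 0 0; 0 0 0 2 0 0 0; 0 0 0 0 0 0 0"

```text
time: 10.12
tool_pos: [0.5814, 0.3429, 0.0851]
tool_rot: [-3.14, -0.004, 3.141]
contact_force: [-0.1, 0.7, -1.4]
opening: 0.0424
grip_force: 20.0
```

apply_moves --motion "0 0 0 0.4 0 0 0; 0 0 0 0.2 0 0 0; 0 0 0 0.1 0 0 0; 0 0 0 0.1 0 0 0; 0 0 0 0 0 0 0"

```text
time: 10.75
tool_pos: [0.5825, 0.3443, 0.0791]
tool_rot: [3.141, 0.0, 3.141]
contact_force: [-1.0, 0.2, -1.6]
opening: 0.0425
grip_force: 20.0
```

apply_moves --motion "0 0 0 0.1 0 0 0; 0 0 0 0.1 0 0 0; 0 0 0 0.1 0 0 0; 0 0 0 0 0 0 0"

```text
time: 11.25
tool_pos: [0.5826, 0.3443, 0.0762]
tool_rot: [3.141, 0.0, 3.141]
contact_force: [0.6, -0.2, -0.3]
opening: 0.0426
grip_force: 20.0
```

apply_moves --motion "0 0 0 0.1 0 0 0; 0 0 0 0 0 0 0; 40 0 0 0 0 0 0; 70 0 0 0 0 0 0; 70 0 0 0 0 0 0; 70 0 0 -2 0 0 0; 70 0 0 -4 0 0 0; 70 0 0 -4 0 0 0; 70 0 0 -4 0 0 0; 70 0 0 -1 0 0 0; 70 -3.1 -5 0 0 0 0; 70 -3.1 -5 0 0 0 0; 70 -3.2 -5 0 0 0 0; 70 0 0 0 0 0 0"

```text
time: 13.0
tool_pos: [0.678, 0.1894, 0.2225]
tool_rot: [-3.14, -0.002, 3.135]
contact_force: [0.4, 0.2, 1.3]
opening: 0.0642
grip_force: 0.0
```

```bash
cat > chk.py <<'E'
from fit import *
import sys
def chk(V=[],B=[],C=[],D=[]):
    for c in("top","scene"):
        p=shot(c)
        for n,t,pr,z,x in(("vase dryer","vase1",VASE,.05,V),("vase board","vase1",VASE,.018,B),("cup board","cup1",CUP,.018,C),("cup dryer","cup1",CUP,.05,D)):
            if x: print(c,n,[(a.tolist(),float(s)) for a,s in pieces(p,t,pr,z,x)])
E
python3 - <<'E'
from chk import *
chk(V=[(.677,.014),(.572,-.056)],B=[(.583,.344)],C=[(.512,-.329),(.6,-.347)])
print(robot.observe()["tool_pos"])
E
```

```text
top vase dryer [([0.6782, 0.0124], 0.96), ([0.5725, -0.0575], 0.97)]
top vase board [([0.583, 0.344], 0.0)]
top cup board [([0.5108, -0.3302], 0.91), ([0.5993, -0.3491], 0.96)]
scene vase dryer [([0.6771, 0.0142], 0.96), ([0.5719, -0.0553], 0.94)]
scene vase board [([0.5847, 0.3442], 0.95)]
scene cup board [([0.5118, -0.3295], 0.94), ([0.6005, -0.348], 0.97)]
[0.67588116 0.19562536 0.22512396]
```

apply_moves --motion "70 -0.15 -4.6 0 0 0 0; 70 0 -4.6 0 0 0 0; 70 0 -4.6 0 0 0 0; 70 0 -4.4 0 0 0 0; 70 0 0 0 0 0 0; 70 0 0 4 0 0 0; 70 0 0 4 0 0 0; 70 0 0 2.8 0 0 0; 70 0 0 1 0 0 0; 70 0 0 0 0 0 0; 20 0 0 0 0 0 0; 0 0 0 0 0 0 0; 0 0 0 0 0 0 0; 0 0 0 0 0 0 0; 0 0 0 0 0 0 0"

```text
time: 15.28
tool_pos: [0.6785, 0.0125, 0.108]
tool_rot: [3.141, 0.002, 3.142]
contact_force: [0.4, 3.0, 6.2]
opening: 0.0428
grip_force: 20.0
```

apply_moves --motion "0 0 0 -1 0 0 0; 0 0 0 -3 0 0 0; 0 0 0 -4 0 0 0; 0 0 0 -4 0 0 0; 0 2.43 4.05 0 0 0 0; 0 2.43 4.05 0 0 0 0; 0 2.43 4.05 0 0 0 0; 0 2.43 4.05 0 0 0 0; 0 2.43 4.05 0 0 0 0; 0 2.43 4.05 0 0 0 0; 0 2.43 4.05 0 0 0 0; 0 2.43 4.05 0 0 0 0; 0 0 0 0 0 0 0; 0 0 0 4 0 0 0; 0 0 0 4 0 0 0; 0 0 0 4 0 0 0; 0 0 0 2 0 0 0; 0 0 0 0.4 0 0 0; 0 0 0 0 0 0 0; 0 0 0 0 0 0 0"

```text
time: 17.77
tool_pos: [0.4844, 0.3365, 0.0843]
tool_rot: [3.141, 0.002, 3.141]
contact_force: [0.1, 0.2, -3.4]
opening: 0.0426
grip_force: 20.0
```

Foot is about 8 mm above the board. I lower it slowly onto the board, release and lift.

apply_moves --motion "0 0 0 0.3 0 0 0; 0 0 0 0.2 0 0 0; 0 0 0 0.1 0 0 0; 0 0 0 0.1 0 0 0; 0 0 0 0.1 0 0 0; 0 0 0 0 0 0 0; 0 0 0 0 0 0 0"

```text
time: 18.65
tool_pos: [0.484, 0.3367, 0.076]
tool_rot: [3.141, 0.002, 3.142]
contact_force: [-1.2, 0.2, 6.1]
opening: 0.0427
grip_force: 20.0
```

apply_moves --motion "40 0 0 0 0 0 0; 70 0 0 0 0 0 0; 70 0 0 0 0 0 0; 70 0 0 -2 0 0 0; 70 0 0 -4 0 0 0; 70 0 0 -4 0 0 0; 70 0 0 -4 0 0 0; 70 0 0 -1 0 0 0; 70 -1.4 -5 0 0 0 0; 70 -1.4 -5 0 0 0 0; 70 -1.5 -5 0 0 0 0; 70 -1.5 -5 0 0 0 0; 70 0 0 0 0 0 0; 70 0 0 0 0 0 0"

```text
time: 20.4
tool_pos: [0.541, 0.1364, 0.224]
tool_rot: [3.141, -0.002, 3.141]
contact_force: [-0.1, 0.1, 0.9]
opening: 0.0643
grip_force: 0.0
```

Run:
```python
from chk import *
chk(V=[(.572,-.056)],B=[(.583,.344),(.484,.337)],C=[(.512,-.329),(.6,-.347)])
print(robot.observe()["tool_pos"])
```

```text
top vase dryer [([0.5717, -0.0573], 0.96)]
top vase board [([0.5869, 0.3424], 0.32), ([0.484, 0.337], 0.0)]
top cup board [([0.512, -0.329], 0.92), ([0.5994, -0.3492], 0.96)]
scene vase dryer [([0.5732, -0.0538], 0.95)]
scene vase board [([0.5845, 0.3441], 0.96), ([0.4822, 0.3375], 0.96)]
scene cup board [([0.5129, -0.3272], 0.97), ([0.6011, -0.3477], 0.95)]
[0.54138016 0.13694264 0.22504005]
```

apply_moves --motion "70 -0.8 -4.8 0 0 0 0; 70 -0.8 -4.8 0 0 0 0; 70 -0.8 -4.8 0 0 0 0; 70 -0.7 -4.85 0 0 0 0; 70 0 0 0 0 0 0; 70 0 0 4 0 0 0; 70 0 0 4 0 0 0; 70 0 0 2.8 0 0 0; 70 0 0 1 0 0 0; 70 0 0 0 0 0 0; 20 0 0 0 0 0 0; 0 0 0 0 0 0 0; 0 0 0 0 0 0 0; 0 0 0 0 0 0 0; 0 0 0 0 0 0 0"

```text
time: 22.68
tool_pos: [0.573, -0.0561, 0.1078]
tool_rot: [3.142, 0.002, 3.141]
contact_force: [0.0, 2.2, 6.5]
opening: 0.0426
grip_force: 20.0
```

apply_moves --motion "0 0 0 -1 0 0 0; 0 0 0 -3 0 0 0; 0 0 0 -4 0 0 0; 0 0 0 -4 0 0 0; 0 2.1 4.29 0 0 0 0; 0 2.1 4.29 0 0 0 0; 0 2.1 4.29 0 0 0 0; 0 2.1 4.29 0 0 0 0; 0 2.1 4.29 0 0 0 0; 0 2.1 4.29 0 0 0 0; 0 2.1 4.29 0 0 0 0; 0 2.1 4.29 0 0 0 0; 0 2.1 4.29 0 0 0 0; 0 0 0 0 0 0 0; 0 0 0 4 0 0 0; 0 0 0 4 0 0 0; 0 0 0 4 0 0 0; 0 0 0 2.4 0 0 0; 0 0 0 0 0 0 0; 0 0 0 0 0 0 0"

```text
time: 25.18
tool_pos: [0.3845, 0.3298, 0.084]
tool_rot: [3.141, 0.001, 3.141]
contact_force: [-0.6, -0.4, -3.4]
opening: 0.0422
grip_force: 20.0
```

apply_moves --motion "0 0 0 0.3 0 0 0; 0 0 0 0.2 0 0 0; 0 0 0 0.1 0 0 0; 0 0 0 0.1 0 0 0; 0 0 0 0.05 0 0 0; 0 0 0 0 0 0 0; 0 0 0 0 0 0 0"

```text
time: 26.05
tool_pos: [0.3839, 0.3303, 0.0762]
tool_rot: [3.141, 0.001, 3.141]
contact_force: [-2.2, 1.0, 5.5]
opening: 0.0424
grip_force: 20.0
```

apply_moves --motion "40 0 0 0 0 0 0; 70 0 0 0 0 0 0; 70 0 0 0 0 0 0; 70 0 0 -2 0 0 0; 70 0 0 -4 0 0 0; 70 0 0 -4 0 0 0; 70 0 0 -4 0 0 0; 70 0 0 -1 0 0 0; 100 -2 -4.5 0 0 0 0; 100 -2 -4.5 0 0 0 0; 100 -2 -4.5 0 0 0 0; 100 -2 -4.5 0 0 0 0; 100 -2 -4.5 0 0 0 0; 100 -2 -4.5 0 0 0 0; 100 -2 -4.5 0 0 0 0; 100 0 0 0 0 0 0; 100 0 0 0 0 0 0"

```text
time: 28.18
tool_pos: [0.5228, 0.0153, 0.2244]
tool_rot: [3.141, -0.002, 3.141]
contact_force: [0.0, 0.3, -0.4]
opening: 0.0916
grip_force: 0.0
```

Run:
```python
from chk import *
chk(B=[(.583,.344),(.484,.337),(.384,.33)],C=[(.512,-.329),(.6,-.348)])
print(robot.observe()["tool_pos"])
```

```text
top vase board [([0.5824, 0.3426], 0.96), ([0.482, 0.3363], 0.97), ([0.3823, 0.331], 0.97)]
top cup board [([0.5127, -0.3309], 0.98), ([0.5993, -0.3487], 0.95)]
scene vase board [([0.5831, 0.344], 0.95), ([0.4831, 0.3378], 0.95), ([0.3824, 0.3315], 0.9)]
scene cup board [([0.5122, -0.3299], 0.91), ([0.6004, -0.3467], 0.96)]
[0.5232769  0.01579485 0.22562343]
```

apply_moves --motion "100 -0.96 -4.54 0 0 0 0; 100 -0.96 -4.54 0 0 0 0; 100 -0.96 -4.54 0 0 0 0; 100 -0.96 -4.54 0 0 0 0; 100 -0.96 -4.54 0 0 0 0; 100 -0.96 -4.54 0 0 0 0; 100 -0.96 -4.54 0 0 0 0; 100 -0.95 -4.57 0 0 0 0; 100 0 0 0 0 0 0; 100 0 0 5 0 0 0; 100 0 0 5 0 0 0; 100 0 0 4 0 0 0; 100 0 0 3 0 0 0; 100 0 0 1.16 0 0 0; 100 0 0 0 0 0 0; 50 0 0 0 0 0 0; 40 0 0 0 0 0 0; 40 0 0 0 0 0 0; 40 0 0 0 0 0 0; 40 0 0 0 0 0 0"

```text
time: 30.98
tool_pos: [0.6004, -0.3487, 0.0446]
tool_rot: [-3.141, 0.001, 3.141]
contact_force: [0.1, 0.3, 4.8]
opening: 0.0621
grip_force: 20.0
```

apply_moves --motion "40 0 0 -1 0 0 0; 40 0 0 -3 0 0 0; 40 0 0 -4 0 0 0; 40 0 0 -3.5 0 0 0; 40 -0.15 4.68 0 0 0 0; 40 -0.15 4.68 0 0 0 0; 40 -0.15 4.68 0 0 0 0; 40 -0.15 4.68 0 0 0 0; 40 -0.16 4.68 0 0 0 0; 40 -0.16 4.68 0 0 0 0; 40 -0.16 4.68 0 0 0 0; 40 -0.16 4.68 0 0 0 0; 40 -0.16 4.68 0 0 0 0; 40 0 0 0 0 0 0; 40 0 0 4 0 0 0; 40 0 0 3 0 0 0; 40 0 0 0.5 0 0 0; 40 0 0 0 0 0 0; 40 0 0 0 0 0 0"

```text
time: 33.35
tool_pos: [0.6153, 0.0723, 0.0855]
tool_rot: [3.142, 0.003, 3.141]
contact_force: [-0.2, 0.2, -2.5]
opening: 0.0623
grip_force: 20.0
```

apply_moves --motion "40 0 0 0.3 0 0 0; 40 0 0 0.2 0 0 0; 40 0 0 0.1 0 0 0; 40 0 0 0.1 0 0 0; 40 0 0 0.1 0 0 0; 40 0 0 0 0 0 0; 40 0 0 0 0 0 0"

```text
time: 34.22
tool_pos: [0.6143, 0.0726, 0.0765]
tool_rot: [3.142, 0.0, 3.141]
contact_force: [-2.7, -0.5, 5.9]
opening: 0.0624
grip_force: 20.0
```

apply_moves --motion "60 0 0 0 0 0 0; 100 0 0 0 0 0 0; 100 0 0 0 0 0 0; 100 0 0 0 0 0 0; 100 0 0 -2 0 0 0; 100 0 0 -4 0 0 0; 100 0 0 -4 0 0 0; 100 0 0 -3 0 0 0; 100 1.2 -4.5 0 0 0 0; 100 1.2 -4.5 0 0 0 0; 100 1.2 -4.5 0 0 0 0; 100 1.2 -4.5 0 0 0 0; 100 0 0 0 0 0 0; 100 0 0 0 0 0 0"

```text
time: 35.98
tool_pos: [0.5663, -0.1071, 0.2058]
tool_rot: [3.141, 0.0, 3.141]
contact_force: [0.5, -0.5, 0.4]
opening: 0.0918
grip_force: 0.0
```

Run:
```python
from chk import *
chk(B=[(.583,.344),(.484,.337),(.384,.33)],C=[(.512,-.329)],D=[(.614,.073)])
print(robot.observe()["tool_pos"])
```

```text
top vase board [([0.5822, 0.3434], 0.95), ([0.4816, 0.3357], 0.97), ([0.3823, 0.33], 0.96)]
top cup board [([0.5121, -0.3309], 0.94)]
top cup dryer [([0.6141, 0.0705], 0.9)]
scene vase board [([0.5836, 0.345], 0.96), ([0.383, 0.3316], 0.9), ([0.3825, 0.3315], 0.9)]
scene cup board [([0.512, -0.329], 0.0)]
scene cup dryer [([0.6139, 0.0732], 0.96)]
[ 0.56633195 -0.10680885  0.20587199]
```

apply_moves --motion "100 1.09 -4.46 0 0 0 0; 100 1.09 -4.46 0 0 0 0; 100 1.09 -4.46 0 0 0 0; 100 1.09 -4.46 0 0 0 0; 100 1.07 -4.46 0 0 0 0; 100 0 0 0 0 0 0; 100 0 0 5 0 0 0; 100 0 0 5 0 0 0; 100 0 0 3 0 0 0; 100 0 0 2 0 0 0; 100 0 0 1.1 0 0 0; 100 0 0 0 0 0 0; 50 0 0 0 0 0 0; 40 0 0 0 0 0 0; 40 0 0 0 0 0 0; 40 0 0 0 0 0 0; 40 0 0 0 0 0 0"

```text
time: 38.5
tool_pos: [0.512, -0.3304, 0.0454]
tool_rot: [-3.142, 0.001, 3.141]
contact_force: [-1.6, 2.3, 4.3]
opening: 0.0619
grip_force: 20.0
```

apply_moves --motion "40 0 0 -1 0 0 0; 40 0 0 -3 0 0 0; 40 0 0 -4 0 0 0; 40 0 0 -3.5 0 0 0; 40 -1.79 4.72 0 0 0 0; 40 -1.79 4.72 0 0 0 0; 40 -1.79 4.72 0 0 0 0; 40 -1.79 4.72 0 0 0 0; 40 -1.79 4.72 0 0 0 0; 40 -1.81 4.72 0 0 0 0; 40 0 0 0 0 0 0; 40 0 0 4 0 0 0; 40 0 0 3 0 0 0; 40 0 0 0.5 0 0 0; 40 0 0 0 0 0 0; 40 0 0 0 0 0 0"

```text
time: 40.5
tool_pos: [0.6204, -0.0477, 0.0866]
tool_rot: [-3.141, 0.003, 3.141]
contact_force: [0.3, 0.6, -1.6]
opening: 0.062
grip_force: 20.0
```

apply_moves --motion "40 0 0 0.3 0 0 0; 40 0 0 0.2 0 0 0; 40 0 0 0.1 0 0 0; 40 0 0 0.1 0 0 0; 40 0 0 0.1 0 0 0; 40 0 0 0 0 0 0; 40 0 0 0 0 0 0"

```text
time: 41.38
tool_pos: [0.6195, -0.0472, 0.0774]
tool_rot: [3.142, 0.0, 3.141]
contact_force: [-2.2, 0.4, 4.7]
opening: 0.062
grip_force: 20.0
```

apply_moves --motion "60 0 0 0 0 0 0; 100 0 0 0 0 0 0; 100 0 0 0 0 0 0; 100 0 0 0 0 0 0; 100 0 0 -2 0 0 0; 100 0 0 -4 0 0 0; 100 0 0 -4 0 0 0; 100 0 0 -4 0 0 0; 0 3.8 0.94 0 0 0 0; 0 3.8 0.94 0 0 0 0; 0 3.8 0.94 0 0 0 0; 0 3.8 0.93 0 0 0 0; 0 0 0 0 0 0 0; 0 0 0 0 0 0 0; 0 0 0 0 0 0 0; 0 0 0 0 0 0 0" --force 20

```text
time: 43.38
tool_pos: [0.4681, -0.0099, 0.2166]
tool_rot: [3.141, -0.0, 3.141]
contact_force: [0.5, 0.0, -0.2]
opening: 0.0162
grip_force: 0.0
```

Run:
```python
from chk import *
chk(B=[(.583,.344),(.484,.337),(.384,.33)],D=[(.614,.073),(.6195,-.047)])
print(robot.observe()["tool_pos"]); shot("scene","before_on.png")
```

```text
top vase board [([0.5822, 0.3435], 0.95), ([0.484, 0.337], 0.0), ([0.3815, 0.3292], 0.96)]
top cup dryer [([0.614, 0.073], 0.0), ([0.6195, -0.047], 0.0)]
scene vase board [([0.5838, 0.3452], 0.95), ([0.4831, 0.3378], 0.94), ([0.3825, 0.3315], 0.9)]
scene cup dryer [([0.6144, 0.0725], 0.95), ([0.62, -0.0461], 0.96)]
[ 0.4675599  -0.00971995  0.2168082 ]
```

View pics/before_on.png

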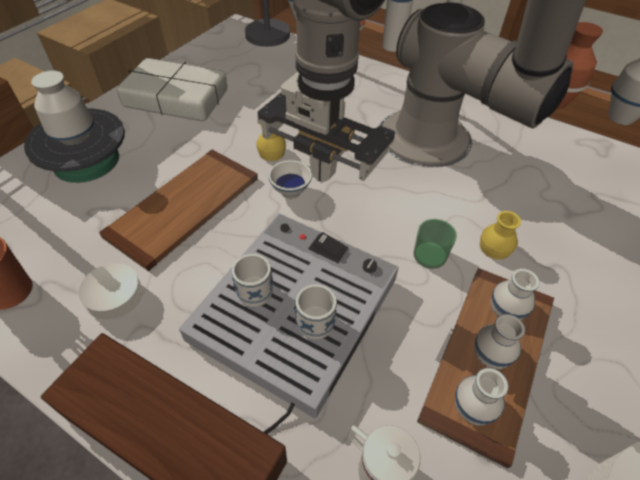

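All three vases stand on the board and both cups are apart on the slotted top. Now I press the ribbed end to switch it ON.

apply_moves --motion "0 0 0 4 0 0 0; 0 0 0 4 0 0 0; 0 0 0 4 0 0 0; 0 0 0 1.7 0 0 0; 0 0 0 0.3 0 0 0; 0 0 0 0.3 0 0 0; 0 0 0 0.2 0 0 0; 0 0 0 0.2 0 0 0; 0 0 0 0.2 0 0 0; 0 0 0 0.1 0 0 0; 0 0 0 0.1 0 0 0; 0 0 0 0 0 0 0; 0 0 0 0 0 0 0"

```text
time: 45.35
tool_pos: [0.4677, -0.0096, 0.0673]
tool_rot: [-3.142, 0.001, 3.142]
contact_force: [-5.0, 0.5, 17.0]
opening: 0.0003
grip_force: 8.1
```

apply_moves --motion "0 0 0 -2 0 0 0; 0 0 0 -4 0 0 0; 0 0 0 -4 0 0 0; 0 0 0 -4 0 0 0; 0 3 0 0 0 0 0; 0 0 0 0 0 0 0; 0 0 0 0 0 0 0"

```text
time: 46.22
tool_pos: [0.4378, -0.0097, 0.2058]
tool_rot: [3.141, 0.0, 3.141]
contact_force: [0.2, 1.0, -0.4]
opening: 0.0004
grip_force: 0.0
```

Run:
```python
from chk import *
chk(B=[(.583,.344),(.484,.337),(.384,.33)],D=[(.614,.073),(.6195,-.047)])
im=shot("scene","end.png"); im=cv2.imread("pics/end.png"); a=cv2.imread("pics/before_on.png")
c=lambda i:cv2.resize(i[220:280,290:370],None,fx=5,fy=5,interpolation=cv2.INTER_CUBIC)
cv2.imwrite("pics/on.png",np.hstack([c(a),c(im)]))
```

```text
top vase board [([0.5831, 0.3434], 0.96), ([0.4822, 0.336], 0.92), ([0.3813, 0.3292], 0.92)]
top cup dryer [([0.614, 0.073], 0.0), ([0.6277, -0.0554], 0.18)]
scene vase board [([0.5838, 0.345], 0.95), ([0.4829, 0.3378], 0.95), ([0.3808, 0.3314], 0.86)]
scene cup dryer [([0.614, 0.0731], 0.92), ([0.6201, -0.0457], 0.95)]
```

View pics/on.png

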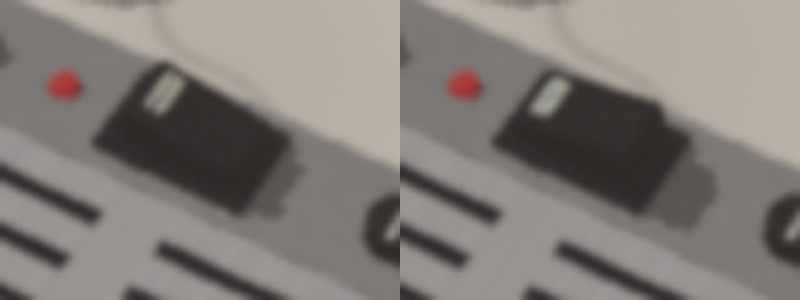

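The rocker is ON, with its ribbed end down again, and all the porcelain is where I put it. I hand in.

```bash
python3 -c "
from cell import robot
print(robot.hand_in())"
```

```text
the job is handed in; nothing more can be done
None
```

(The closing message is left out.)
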